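Jack up the edge of a bench 3D printer and hold it

TASK

Raise the near edge of the bench 3D printer so that its foot can be reached. First turn the clamp knob anticlockwise, about a quarter turn to its stop, so that its tongue swings off the printer's lug; then set the jack flat on the bench with its saddle centred under the lift pad (under the bracket marked with a ring and cross), and pump its handle once: all the way down, then right back up, to settle the saddle. Then press the handle fully down again and finish while holding it down, with the printer edge raised; do not push on the printer yourself, and leave the other things lying around where they are.

Things in the scene. Friction and masses are not known exactly. Their poses are not given: they have to be found in the camera images.
- lift_pad (a point): Centre of the underside of the lift pad: rubber disc 28 mm across, 6 thick, under a flat steel bracket (50 x 50 x 8 mm, top marked with raised ring and cross) on the printer's low side; underside 56 mm above the bench. Axes: z up, +y level towards the printer, x along its side. An unmarked bracket is 115 mm along +x, the clamp post 105 mm along -x.
- printer (a joint): Tilt of the printer about its rear pivot, 345 mm behind the pad (rad): 0 level. About 4 kg, some 20 N at the pad. The clamp's tongue blocks it until swung aside. A full jack stroke raises the pad about 12 mm (0.034 rad).
- knob_grip (a point): Middle of the bar grip of the black clamp knob: bar 46 mm long, 14 thick, 30 high (96.5 to 126.5 mm above the bench), on a 34 mm disc on a 34 mm square upright post. Turns about the vertical through this point. Axes turn with it: z up, y along the bar; the flat tongue under the disc points along +y, its end 42 mm from the axis, over the printer's lug when clamped.
- clamp_knob (a joint): Knob angle (rad), growing anticlockwise seen from above: near 0 the tongue lies over the lug (clamped); beyond 1.2 it is clear; stop at 1.5. Light friction (0.06 Nm); it stays where left.
- jack_grip (a point): Middle of the jack's upright aluminium grip post, 55 mm above the jack's underside: 30 mm along x, 22 along y, from 8 to 102 mm above the underside. Axes: z up, +x towards the saddle (its axis 75 mm ahead), handle on the -x side. One loose piece, about 0.95 kg; base plate 230 x 80 x 8 mm, from 130 mm behind (-x) to 100 mm ahead of the post.
- saddle_top (a point): Centre of the top of the jack's saddle, a steel disc 34 mm across on a ram, 48 mm above the bench when down; a full stroke of the handle raises it 20 mm (36 mm per rad of handle). Below it a housing 40 mm across on the base plate.
- jack_pivot (a point): The handle's hinge axis on the jack, 45 mm behind (-x of the jack) the post and 62 mm above the underside; the axis is the jack's y axis.
- handle_end (a point): Centre of the handle's cross grip, a rubber-covered bar 60 mm long (along the jack's y) and 22 mm thick, 165 mm from the hinge axis; up at the start, 155 mm above the bench and 181 mm behind the post, 70 mm above the bench when fully down.
- jack_handle (a joint): Handle angle (rad): 0 up (handle rises 0.60 rad above level, away from the saddle), growing as it is pressed down, stop at 0.55. A spring returns it to 0 when let go. Pressing the end down takes about 3 to 5 N unloaded, about 9 N with the printer on the saddle.
- jack_saddle (a joint): Height of the saddle above its lowest place (m), 0 to 0.020, driven by the handle.
- jack: The jack; origin at its underside below the grip post, axes as for point jack_grip.
- spool_mid (a point): Bystander: full filament spool lying flat, 150 mm across, 55 mm high; its middle. Leave it.
- glue_mid (a point): Bystander: white bottle, 48 mm across, 110 mm tall; its middle. Leave it.
- scraper: Bystander: scraper, 200 mm long, lying on the bench; origin at its underside. Leave it.
- dock: Printer station, fixed; origin on the bench right under the pad, axes as lift_pad's. The printer body is 320 mm along x, centred, and spans 25 to 315 mm along +y; 82 mm high (bed plate 112 mm, gantry frame 340 mm high at y 225). Its underside is 26 mm above the bench, so the jack's 8 mm base plate passes below it, the ram housing does not.

How it is judged:
On the way, in this order (a step that is already met when the one before it is completed fails the run):
1. the clamp is freed: knob turned past 1.2 rad with the jack not yet under the pad (value of joint clamp_knob above 1.2 rad), for 0.2 s.
2. the jack stands on the bench with its saddle within 12 mm of the pad's centre and its handle up (horizontal distance between saddle_top and lift_pad below 0.012 m and height (world z) of jack below 0.003 m and angle between jack's own z axis and vertical below 0.05 rad and value of joint jack_handle below 0.12 rad), for 0.2 s.
3. first stroke: handle down, printer edge raised (value of joint jack_handle above 0.46 rad and value of joint printer above 0.018 rad), for 0.1 s.
4. handle back up, printer down again (value of joint jack_handle below 0.12 rad and value of joint printer below 0.005 rad), for 0.1 s.
At the end, for the whole second after the job is handed in: Finishes holding: robot pushing the jack handle (over 1 N) beyond 0.46 rad, printer over 0.018 rad and resting on the saddle (over 5 N), saddle within 14 mm of the pad centre, jack upright and still, knob over 1.2 rad, robot not touching the printer (all of step 3 and value of joint clamp_knob above 1.2 rad and horizontal distance between saddle_top and lift_pad below 0.014 m and angle between jack's own z axis and vertical below 0.06 rad and linear speed of jack below 0.02 m/s and contact force between jack_saddle and printer above 5 N and contact force between any of the fingers, the arm and jack_handle above 1 N and contact force between each of the arm, the fingers and printer below 0.5 N); the arm keeps its last pose, push and grip.
It fails at once if a bystander (spool, bottle or scraper) is moved more than 30 mm (distance of any of spool_mid, glue_mid, scraper from where it was at the start of the episode above 0.03 m).
It fails at once if the jack is tipped by more than 30 degrees (angle between jack's own z axis and vertical above 0.52 rad).
It fails at once if the robot pushes the printer itself with more than 15 N (contact force between any of the arm, the fingers and printer above 15 N).
It also fails if it takes over 64 s, if anything falls off the work surface, if the arm or the gripper's body presses on something with over 40 N, if the wrist force passes 120 N, or if a joint passes its speed limit or range.

ROBOT

A 7-joint arm with a two-finger parallel gripper is mounted at the origin on the work surface. World frame = base frame: x ahead of the robot, y to its left, z up, the work surface at z = 0. Lengths are in m, angles in rad, forces in N, time in s.
With the tool pointing down it reaches from about 0.4 to 0.75 m from the base axis. Payload 19.5 kg.
Tool frame: the origin (TCP) lies between the finger pads; the fingertips stand 8 mm ahead of it and the grasp point (between the pads) lies 11 mm behind it (bot.finger_overhang is the distance from the TCP to the fingertips, in m); x points along the fingers, y is the direction in which the jaws open and shut, and the axes are right-handed (so a half turn about x gives the same grasp; the last joint's range is limited). The gripper opens to 85 mm and grips with 20 to 120 N. Pads are 22 mm wide; open, the fingers measure 114 mm over their backs; the gripper's body (76 mm by 85 mm) begins 54 mm behind the grasp point. The pads swing forward as they close: fully open they stand 13 mm farther back than shut.
Start: joints at [-1.213, 0.707, -0.028, 1.485, 0.022, 0.951, -0.075], TCP at [0.224, 0.53, 0.239] pointing down, gripper open.
Joint ranges: [-2.71, 2.71], [-0.32, 2.16], [-1.57, 1.52], [0, 2.45], [-1.46, 4.6], [0, 2.02], [-2.83, 2.83]. Speed limits (rad/s): [1.89, 1.89, 2.57, 2.57, 3.01, 3.01, 3.01].

INTERFACE

Orientations are given as a unit quaternion [x, y, z, w].
In Python, from rig import sense, imaging, order, spotter, bot gives the robot as it stands.
- The arm moves only by the tool step_arm, never from a script. Its argument "deltas" is a list of rows, each a list of 3 entries, a list of its own where there are three numbers: the closure, from 0 (fully open) to 1 (shut), then the shift along the tool's x, y, z in mm, then the turn, a rotation vector about the tool's x, y, z in units of 10 degrees (1.0 is 10 degrees). In form: [[grip, [x, y, z], [ax, ay, az]], ...]. A call has 1 to 10 rows; each row shifts and turns the commanded pose from where the row before left it, along the tool's axes as they then stand; what a row does not reach is not made up. A row lasts 1/8 s, in which the tool goes at most 62.5 mm and 10.7 degrees, less where a joint would pass 70% of its speed; a pose out of reach is approached as far as the arm can. A call is refused whole if a number of a shift passes 62.5 or a number of a turn 1, either way. A call with a gripper value outside its range is refused whole. The fingers move at their own pace and stop on an object; "grip_force" is the grip in N (left out, the last holds). Time passes only in rows, so rows that do not move let the fingers close. It gives the time, the measured TCP pose, the force and the opening at its end, in the units of the state.
- sense(): the state, without advancing time (a new reading comes with each control period).
- imaging.capture(name): name is "scene" or "top"; returns a dict with "frame" (384x512x3 uint8, red, green, blue), "z_map" (384x512 float32, m along the optical axis (not along the pixel's ray), 0 where there is no reading), "mtx" (3x3 intrinsics, pixels), "R" (3x3) and "t" (3): a world point X has camera coordinates R X + t. Camera axes: x right, y down, z forward; pixel columns grow to the right and rows downward; lengths in m; the calibration is good to about 2 mm. A picture is of the moment at which its call begins.
- order.close_job(): hands the job in, once; it reports no verdict.
Trained networks look in the newest picture that a camera, given by its name, has taken for a name from the list of things; names that differ only in an ending like _2 or _b are one class to them, and where a whole thing is asked for, a point or a joint stands for the part that bears it (a point fixed in the world has none). Each returns a list of dicts, best first, with "score" (0 to 1); they miss things now and then, are a little off and sometimes report something else, mostly with a low value. They report only what shows in the picture. A call takes as long as a camera call.
- spotter.outline_of(query, camera): "pixels" (384x512 bool, what is visible of it).
- spotter.spot_point(query, camera): "location" ([x, y, z] in m, in world coordinates, good to about 4 mm: a listed point, or the origin of a listed thing).
The state is a dict: "time": time; "qpos": joint angles; "joint_vel": joint speeds; "effort": joint torques, N m; "position": TCP position; "eef_rot": TCP orientation; "ft_force": force on the tool from outside, world axes, zero at the start; "moment": the same for the moment, N m; "opening": finger opening in m.
Only numpy, scipy, OpenCV 4.12 (cv2) and the standard library are available. Lean on these libraries where they do the work, as an engineer would, in place of code of your own. Each camera call takes 0.05 s, during which the arm holds its last target. There are 200 camera calls.

## Working session

There is one attempt and no reset: what is moved stays moved. The work goes in short steps, Python scripts to look and compute and a tool call to move; the robot and the scene stay as the last step left them, time stands still between calls to the robot, and variables do not carry over. Pictures are saved under pics/ and viewed, about 8 in all and at most 12, crops included, and the job is handed in when it is done.

Besides the shell and the picture viewer there is one more tool, called as a command line: name --argument value ..., lists and objects as JSON in quotes. step_arm: Moves the arm, as the interface text tells. Its arguments: {"type":"object","properties":{"deltas":{"type":"array","items":{"type":"array"}},"grip_force":{"type":"number"}},"required":["deltas"]}

```bash
mkdir -p pics
cat > h.py <<'E'
from rig import sense, imaging, order, spotter, bot
import numpy as np, cv2
def pts(names,cams=("scene","top")):
    for c in cams:
        for n in names:
            r=spotter.spot_point(n,c)
            print(c,n,[(np.round(d["location"],3).tolist(),round(float(d["score"]),2)) for d in r[:2]])
def snap(c,name):
    d=imaging.capture(c); cv2.imwrite(f"pics/{name}.png",d["frame"][:,:,::-1]); return d
E
python3 - <<'E'
from h import *
a=snap("scene","a");b=snap("top","b")
cv2.imwrite("pics/ab.png",cv2.resize(np.hstack([a["frame"],b["frame"]])[:,:,::-1],(800,300)))
pts(["lift_pad","knob_grip","jack_grip","saddle_top","jack_pivot","handle_end","spool_mid","glue_mid","scraper","dock"])
for d in(a,b): print(-d["R"].T@d["t"])
s=sense();print(s)
E
```

```text
scene lift_pad [([0.59, 0.041, 0.054], 0.57)]
scene knob_grip [([0.492, 0.004, 0.115], 0.53)]
scene jack_grip [([0.499, -0.162, 0.055], 0.81), ([0.492, -0.206, 0.063], 0.35)]
scene saddle_top [([0.507, -0.085, 0.043], 0.37)]
scene jack_pivot [([0.492, -0.208, 0.062], 0.76)]
scene handle_end [([0.484, -0.336, 0.154], 0.83)]
scene spool_mid [([0.74, -0.255, 0.025], 0.65)]
scene glue_mid [([0.772, -0.068, 0.056], 0.57)]
scene scraper [([0.635, -0.47, -0.002], 0.63)]
scene dock [([0.588, 0.041, -0.0], 0.6)]
top lift_pad [([0.592, 0.041, 0.057], 0.68), ([0.478, -0.337, 0.156], 0.65)]
top knob_grip [([0.491, 0.005, 0.109], 0.46)]
top jack_grip [([0.497, -0.154, 0.054], 0.65)]
top saddle_top [([0.506, -0.085, 0.045], 0.61)]
top jack_pivot [([0.494, -0.206, 0.062], 0.83)]
top handle_end [([0.481, -0.34, 0.157], 0.83)]
top spool_mid [([0.744, -0.253, 0.028], 0.82), ([0.496, -0.157, 0.055], 0.32)]
top glue_mid [([0.775, -0.068, 0.058], 0.53)]
top scraper [([0.642, -0.47, -0.002], 0.95), ([0.776, -0.069, 0.059], 0.57)]
top dock [([0.59, 0.045, -0.001], 0.7)]
[ 1.23093105 -0.36592529  1.28534288]
[ 0.28316576 -0.0163251   1.48569703]
{'time': 1.1, 'qpos': array([-1.21269629,  0.70650514, -0.02761284,  1.48457408,  0.02198784,
        0.95088793, -0.07554405]), 'joint_vel': array([-0.00089523,  0.00116467,  0.00089727,  0.0026636 ,  0.00048849,
       -0.00039021,  0.00036674]), 'effort': array([-2.82112727e-03, -8.83026052e+01,  1.23310357e+00, -2.36396188e+01,
        1.70400215e-02,  1.73421970e-03, -7.93970594e-05]), 'position': array([0.22379378, 0.5296504 , 0.23927103]), 'eef_rot': array([ 0.14040873,  0.6930348 , -0.14045636,  0.69300806]), 'ft_force': array([-0.41221379, -0.73006028,  1.26814531]), 'moment': array([-0.02029544,  0.031145  , -0.04085882]), 'opening': 0.08525708199879277}
```

View pics/a.png

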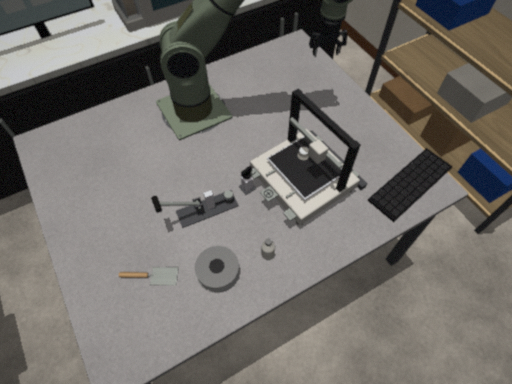

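View pics/b.png

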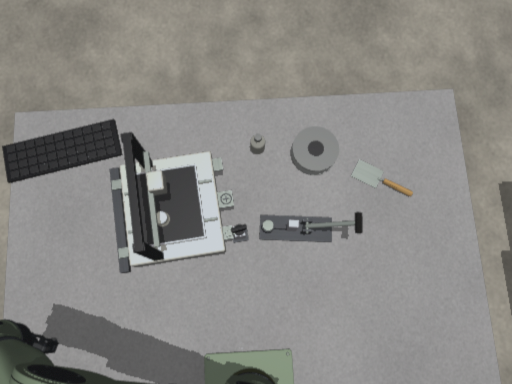

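Scene and top views agree: knob around top (238,231), marked bracket (226,199), jack from (260,228) to (358,223) pointing at the printer. Next, a closer crop for the yaws, plus the tool axes.

Run:
```python
from h import *
from scipy.spatial.transform import Rotation as R
s=sense();print(np.round(R.from_quat(s["eef_rot"]).as_matrix(),3),bot.finger_overhang)
b=imaging.capture("top")
cv2.imwrite("pics/c.png",cv2.resize(b["frame"][145:265,130:290,::-1],(800,600),interpolation=cv2.INTER_CUBIC))
K,Rm,t=b["mtx"],b["R"],b["t"]
def back(mask,zl,zh):
    v,u=np.nonzero(mask&(b["z_map"]>0));z=b["z_map"][v,u]
    P=(np.stack([(u-K[0,2])/K[0,0]*z,(v-K[1,2])/K[1,1]*z,z],1)-t)@Rm
    return P[(P[:,2]>zl)&(P[:,2]<zh)]
full=np.ones((384,512),bool)
P=back(full,.098,.135)
k=P[(np.hypot(P[:,0]-.492,P[:,1]-.005)<.035)]
def pca(q,n):
    r=cv2.minAreaRect((q[:,:2]*1000).astype(np.float32));print(n,len(q),np.round(q.mean(0),4),r)
pca(k,"knob")
q=back(full,.095,.12);q=q[(q[:,0]>.4)&(q[:,0]<.75)&(q[:,1]>.06)&(q[:,1]<.4)];pca(q,"bed")
q=back(full,.075,.095);q=q[(q[:,0]>.4)&(q[:,0]<.8)&(q[:,1]>.05)&(q[:,1]<.4)];pca(q,"body")
q=back(full,.060,.075);q=q[(np.hypot(q[:,0]-.591,q[:,1]-.041)<.05)];pca(q,"bracket")
q=back(full,.004,.014);q=q[(q[:,0]>.43)&(q[:,0]<.57)&(q[:,1]>-.3)&(q[:,1]<-.03)];pca(q,"jackbase")
q=back(full,.09,.11);q=q[(np.hypot(q[:,0]-.498,q[:,1]+.157)<.03)];pca(q,"post")
```

```text
[[-0.     0.389  0.921]
 [-0.     0.921 -0.389]
 [-1.    -0.    -0.   ]] 0.008
knob 104 [0.4887 0.0071 0.1206] ((489.8515930175781, 6.7494659423828125), (42.497615814208984, 30.03030776977539), 75.54009246826172)
bed 3730 [0.5687 0.1967 0.1113] ((572.0338134765625, 211.05181884765625), (309.14971923828125, 266.7274169921875), 5.096909999847412)
body 3684 [0.5624 0.1744 0.0821] ((575.7733154296875, 198.62423706054688), (320.8159484863281, 316.5651550292969), 5.960737228393555)
bracket 214 [0.592  0.0452 0.0705] ((590.3557739257812, 53.48651123046875), (73.83488464355469, 63.26537322998047), 5.287906169891357)
jackbase 1399 [ 0.4953 -0.1721  0.0081] ((499.8719482421875, -164.39564514160156), (139.26724243164062, 268.30035400390625), 0.12057551741600037)
post 75 [ 0.4988 -0.1569  0.1026] ((499.3006591796875, -157.09249877929688), (28.987972259521484, 21.857694625854492), 83.5943832397461)
```

View pics/c.png

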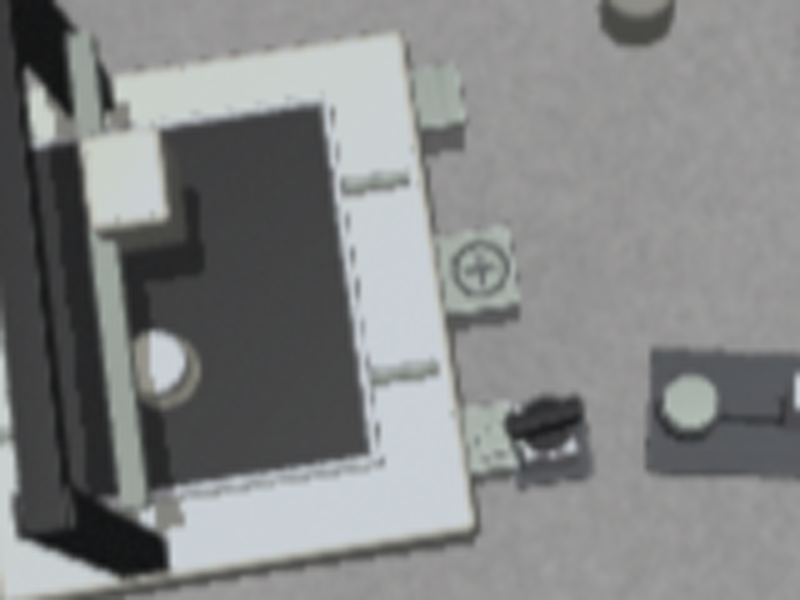

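step_arm --deltas '[[0.3,[-55,0,0],[0,0,0]],[0.3,[-55,0,0],[0,0,0]],[0.3,[-50,0,0],[0,0,0]],[0.3,[0,-38,45],[0,0,0]],[0.3,[0,-38,45],[0,0,0]],[0.3,[0,-38,45],[0,0,0]],[0.3,[0,-38,45],[0,0,0]],[0.3,[0,-38,45],[0,0,0]],[0.3,[0,-38,45],[0,0,0]],[0.3,[0,-38,45],[0,0,0]]]' --grip_force 40

```text
time: 2.4
position: [0.411, 0.1602, 0.3995]
eef_rot: [0.14, 0.693, -0.14, 0.693]
ft_force: [1.2, 0.2, 0.5]
opening: 0.06
```

step_arm --deltas '[[0.3,[0,-38,45],[0,0,0]],[0.3,[0,-38,45],[0,0,0]],[0.3,[0,-37,44],[0,0,0]],[0.3,[0,0,0],[1,0,0]],[0.3,[0,0,0],[1,0,0]],[0.3,[0,0,0],[1,0,0]],[0.3,[0,0,0],[1,0,0]],[0.3,[0,0,0],[1,0,0]],[0.3,[0,0,0],[0.1,0,0]],[0.3,[0,0,0],[0,0,0]]]'

```text
time: 3.65
position: [0.4899, 0.0058, 0.3993]
eef_rot: [0.424, 0.566, -0.424, 0.566]
ft_force: [-0.4, -0.6, -0.1]
opening: 0.0597
```

```bash
cat >> h.py <<'E'
from scipy.spatial.transform import Rotation as R
def goto(x,y,z):
    s=sense();M=R.from_quat(s["eef_rot"]).as_matrix();d=np.array([x,y,z])-s["position"]
    print("t",round(s["time"],2),"pos",np.round(s["position"],4),"q",np.round(s["qpos"],2),"open",round(s["opening"],4),"F",np.round(s["ft_force"],1))
    print("yaw of tool y",np.degrees(np.arctan2(M[1,1],M[0,1])).round(1),"down",M[:,0].round(3),"delta mm",(M.T@d*1000).round(1))
E
python3 -c "
from h import *
goto(.490,.006,.109)"
```

```text
t 3.65 pos [0.4899 0.0058 0.3993] q [-0.27  0.44  0.33  1.47 -0.14  1.26  0.36] open 0.0597 F [-0.4 -0.6 -0.1]
yaw of tool y 16.3 down [ 0. -0. -1.] delta mm [ 2.903e+02  2.000e-01 -2.000e-01]
```

step_arm --deltas '[[0.4,[60,0,0],[0,0,0]],[0.4,[60,0,0],[0,0,0]],[0.4,[60,0,0],[0,0,0]],[0.4,[60,0,0],[0,0,0]],[0.4,[48,0,0],[0,0,0]],[0.4,[0,0,0],[0,0,0]],[0.8,[0,0,0],[0,0,0]],[1,[0,0,0],[0,0,0]],[1,[0,0,0],[0,0,0]],[1,[0,0,0],[0,0,0]]]'

```text
time: 4.9
position: [0.4903, 0.0057, 0.1131]
eef_rot: [0.425, 0.565, -0.424, 0.566]
ft_force: [-3.4, -1.3, 16.6]
opening: 0.0132
```

Run:
```python
from h import *
goto(.490,.006,.111);b=snap("top","d")
cv2.imwrite("pics/d.png",cv2.resize(b["frame"][145:265,130:290,::-1],(640,480),interpolation=cv2.INTER_CUBIC))
```

```text
t 4.9 pos [0.4903 0.0057 0.1131] q [-0.17  0.8   0.17  1.93 -0.29  0.43  0.5 ] open 0.0132 F [-3.4 -1.3 16.6]
yaw of tool y 16.1 down [ 0.002  0.    -1.   ] delta mm [ 2.1 -0.2 -0.3]
```

step_arm --deltas '[[1,[-3,0,0],[0,0,0]],[1,[0,0,0],[-0.8,0,0]],[1,[0,0,0],[-0.8,0,0]],[1,[0,0,0],[-0.8,0,0]],[1,[0,0,0],[-0.8,0,0]],[1,[0,0,0],[-0.8,0,0]],[1,[0,0,0],[-0.8,0,0]],[1,[0,0,0],[-0.8,0,0]],[1,[0,0,0],[-0.8,0,0]],[1,[0,0,0],[-0.8,0,0]]]'

```text
time: 6.2
position: [0.4899, 0.0057, 0.1144]
eef_rot: [0.01, 0.707, -0.01, 0.707]
ft_force: [2.6, 1.5, -29.1]
opening: 0.0132
```

```bash
python3 -c "
from h import *
goto(.490,.006,.111);print(sense()['moment'])"
```

```text
t 6.2 pos [0.4899 0.0057 0.1144] q [-0.    0.79 -0.13  1.93  0.22  0.44  1.25] open 0.0132 F [  2.6   1.5 -29.1]
yaw of tool y 88.4 down [ 0.    -0.001 -1.   ] delta mm [3.4 0.3 0. ]
[ 0.29952002 -0.68569047 -0.11811951]
```

step_arm --deltas '[[1,[1.5,0,0],[-0.3,0,0]],[1,[0,0,0],[-0.2,0,0]],[1,[0,0,0],[-0.1,0,0]],[1,[0,0,0],[0,0,0]]]'

```text
time: 6.7
position: [0.4901, 0.0057, 0.1141]
eef_rot: [-0.025, 0.706, 0.024, 0.707]
ft_force: [-3.2, 2.4, 8.6]
opening: 0.013
```

```bash
python3 -c "
from h import *
goto(.490,.006,.111);print(sense()['moment'])"
```

```text
t 6.7 pos [0.4901 0.0057 0.1141] q [ 0.01  0.79 -0.15  1.93  0.26  0.44  1.3 ] open 0.013 F [-3.2  2.4  8.6]
yaw of tool y 94.0 down [ 0.001 -0.    -1.   ] delta mm [ 3.1  0.3 -0.1]
[ 0.44575787  0.78626273 -0.86998425]
```

step_arm --deltas '[[0.6,[0,0,0],[0,0,0]],[0.6,[0,0,0],[0,0,0]],[0.6,[-25,0,0],[0,0,0]],[0.6,[-40,0,0],[0,0,0]],[0.4,[-40,0,0],[0,0,0]],[0.3,[0,0,0],[1,0,0]],[0.3,[0,0,0],[1,0,0]],[0.3,[0,0,0],[1,0,0]],[0.3,[0,0,0],[1,0,0]],[0.3,[0,0,0],[1,0,0]]]'

```text
time: 7.95
position: [0.4899, 0.0057, 0.2181]
eef_rot: [0.278, 0.65, -0.278, 0.65]
ft_force: [-0.3, 0.3, -0.4]
opening: 0.0598
```

step_arm --deltas '[[0.3,[0,0,0],[1,0,0]],[0.3,[0,0,0],[1,0,0]],[0.3,[0,0,0],[1,0,0]],[0.3,[0,0,0],[1,0,0]],[0.3,[0,0,0],[1,0,0]],[0.3,[0,0,0],[0,0,0]]]'

```text
time: 8.7
position: [0.4899, 0.006, 0.2179]
eef_rot: [-0.525, -0.474, 0.525, -0.474]
ft_force: [0.1, -0.9, -0.3]
opening: 0.0595
```

Run:
```python
from h import *
goto(.4985,-.157,.060);b=snap("top","d");a=snap("scene","e")
A=cv2.resize(a["frame"][100:260,140:380],(480,320));B=cv2.resize(b["frame"][145:265,190:370],(480,320))
cv2.imwrite("pics/d.png",np.vstack([A,B])[:580,:,::-1])
pts(["jack_grip","handle_end","saddle_top","knob_grip","lift_pad"])
```

```text
t 8.7 pos [0.4899 0.006  0.2179] q [-0.25  0.64  0.31  1.82 -0.28  0.72  0.11] open 0.0595 F [ 0.1 -0.9 -0.3]
yaw of tool y -5.8 down [ 0. -0. -1.] delta mm [158.   25.2 161.2]
scene jack_grip [([0.502, -0.159, 0.058], 0.59)]
scene handle_end [([0.482, -0.34, 0.153], 0.51)]
scene saddle_top [([0.506, -0.081, 0.044], 0.41)]
scene knob_grip [([0.489, 0.005, 0.111], 0.53)]
scene lift_pad [([0.589, 0.042, 0.055], 0.65)]
top jack_grip [([0.497, -0.155, 0.054], 0.86)]
top handle_end []
top saddle_top [([0.493, -0.206, 0.06], 0.69), ([0.508, -0.084, 0.048], 0.39)]
top knob_grip [([0.506, -0.086, 0.044], 0.54)]
top lift_pad []
```

View pics/d.png

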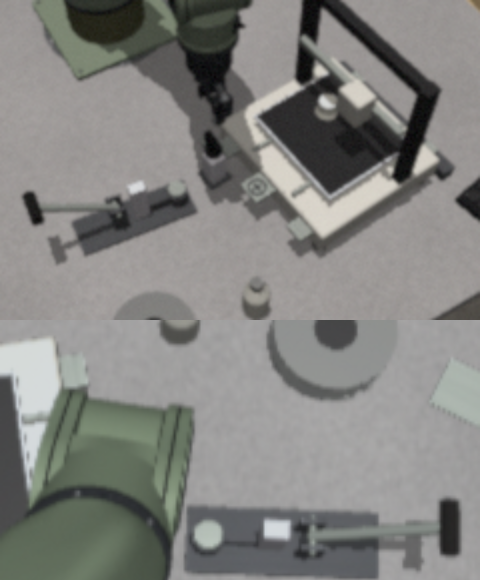

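The picture shows the knob bar now along the printer's side (tongue off) and the jack untouched. Now to the jack post.

step_arm --deltas '[[0.3,[0,8,54],[0,0,0]],[0.3,[0,8,54],[0,0,0]],[0.3,[0,9,53],[0,0,0]],[0.3,[0,0,0],[0,0,0]],[0.3,[50,0,0],[0,0,0]],[0.3,[50,0,0],[0,0,0]],[0.3,[40,0,0],[0,0,0]],[0.3,[18,0,0],[0,0,0]],[0.3,[0,0,0],[0,0,0]],[0.5,[0,0,0],[0,0,0]]]'

```text
time: 10.55
position: [0.4985, -0.1568, 0.0607]
eef_rot: [0.525, 0.473, -0.525, 0.474]
ft_force: [-0.3, 0.1, 0.1]
opening: 0.0436
```

step_arm --deltas '[[0.7,[0,0,0],[0,0,0]],[0.9,[0,0,0],[0,0,0]],[1,[0,0,0],[0,0,0]],[1,[0,0,0],[0,0,0]],[1,[0,0,0],[0,0,0]]]' --grip_force 100

```text
time: 11.18
position: [0.4988, -0.157, 0.0608]
eef_rot: [0.525, 0.473, -0.525, 0.474]
ft_force: [1.7, 0.3, 10.2]
opening: 0.0206
```

Run:
```python
from h import *
imaging.capture("top");imaging.capture("scene")
pts(["jack_grip","handle_end","saddle_top","jack_pivot"])
goto(.603,-.033,.060)
```

```text
scene jack_grip [([0.499, -0.16, 0.058], 0.83), ([0.48, -0.34, 0.153], 0.34)]
scene handle_end [([0.481, -0.339, 0.154], 0.8)]
scene saddle_top [([0.507, -0.086, 0.045], 0.5)]
scene jack_pivot [([0.5, -0.158, 0.056], 0.53)]
top jack_grip [([0.592, 0.044, 0.058], 0.16)]
top handle_end []
top saddle_top []
top jack_pivot [([0.494, -0.207, 0.062], 0.94)]
t 11.68 pos [ 0.4988 -0.157   0.0608] q [ 0.16  0.92  0.15  1.85 -0.32  0.39  0.45] open 0.021 F [ 2.1  0.1 10. ]
yaw of tool y -5.9 down [ 0.002 -0.    -1.   ] delta mm [   0.9   90.9 -134. ]
```

step_arm --deltas '[[1,[-2,0,0],[0,0,0]],[1,[0,0,0],[-0.5,0,0]],[1,[0,0,0],[-0.5,0,0]],[1,[0,21,0],[0,0,0]],[1,[0,21,0],[0,0,0]],[1,[0,21,0],[0,0,0]],[1,[0,21,0],[0,0,0]],[1,[0,21,0],[0,0,0]],[1,[0,0,-20],[0,0,0]],[1,[0,0,0],[0,0,0]]]'

```text
time: 12.92
position: [0.601, -0.1272, 0.0615]
eef_rot: [0.481, 0.519, -0.481, 0.517]
ft_force: [-0.1, 0.7, -9.7]
opening: 0.0209
```

step_arm --deltas '[[1,[0,0,-20],[0,0,0]],[1,[0,0,-20],[0,0,0]],[1,[0,0,-20],[0,0,0]],[1,[0,0,-15],[0,0,0]],[1,[0,0,-10],[0,0,0]],[1,[0,0,0],[0,0,0]]]'

```text
time: 13.68
position: [0.5954, -0.0442, 0.0618]
eef_rot: [0.482, 0.518, -0.482, 0.518]
ft_force: [-0.1, 0.0, -9.6]
opening: 0.0213
```

Run:
```python
from h import *
b=snap("top","d2");a=snap("scene","e2")
A=cv2.resize(a["frame"][130:250,160:340],(600,400),interpolation=cv2.INTER_CUBIC);cv2.imwrite("pics/f.png",A[:,:,::-1])
pts(["jack_grip","handle_end","saddle_top","jack_pivot","lift_pad"])
goto(.5957,-.0318,.060)
```

```text
scene jack_grip [([0.599, -0.051, 0.057], 0.72), ([0.604, -0.229, 0.153], 0.44)]
scene handle_end [([0.608, -0.23, 0.154], 0.55)]
scene saddle_top [([0.593, 0.029, 0.045], 0.51)]
scene jack_pivot [([0.6, -0.096, 0.064], 0.73)]
scene lift_pad [([0.59, 0.043, 0.056], 0.69)]
top jack_grip []
top handle_end [([0.608, -0.226, 0.158], 0.91)]
top saddle_top []
top jack_pivot [([0.598, -0.092, 0.061], 0.77)]
top lift_pad []
t 14.28 pos [ 0.5954 -0.0448  0.0618] q [-0.07  0.99  0.2   1.57 -0.29  0.61  0.34] open 0.0209 F [ 0.1 -0.3 -9.7]
yaw of tool y 4.1 down [-0. -0. -1.] delta mm [  1.8   1.2 -13. ]
```

View pics/f.png

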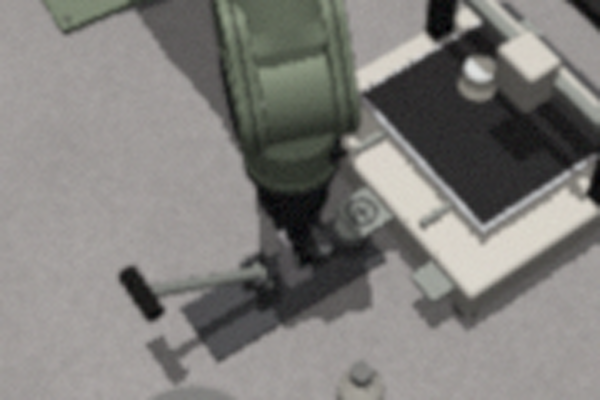

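The picture shows the jack upright under the gripper, its saddle just before the marked bracket (363,212); about 14 mm still to go.

step_arm --deltas '[[1,[0,0,-8],[0,0,0]],[1,[0,0,-6],[0,0,0]],[1,[1.2,0,0],[0,0,0]],[1,[1,0,0],[0,0,0]],[1,[0,0,0],[0,0,0]]]'

```text
time: 14.9
position: [0.5945, -0.0295, 0.0608]
eef_rot: [0.482, 0.518, -0.481, 0.517]
ft_force: [-7.2, 9.3, 18.1]
opening: 0.0208
```

Run:
```python
from h import *
b=snap("top","d3");a=snap("scene","e3")
pts(["jack_grip","handle_end","saddle_top","jack_pivot","lift_pad"])
goto(.5957,-.0318,.060)
```

```text
scene jack_grip [([0.597, -0.032, 0.056], 0.82), ([0.592, -0.027, -0.003], 0.35)]
scene handle_end [([0.607, -0.211, 0.154], 0.49)]
scene saddle_top []
scene jack_pivot [([0.597, -0.076, 0.064], 0.86)]
scene lift_pad [([0.589, 0.043, 0.057], 0.88), ([0.594, -0.028, -0.004], 0.37)]
top jack_grip []
top handle_end [([0.605, -0.211, 0.159], 0.59)]
top saddle_top []
top jack_pivot [([0.597, -0.078, 0.062], 0.87)]
top lift_pad []
t 15.5 pos [ 0.5945 -0.0295  0.0608] q [-0.1   0.99  0.2   1.57 -0.29  0.6   0.33] open 0.0211 F [-7.9  9.3 18.2]
yaw of tool y 4.1 down [ 0.001  0.002 -1.   ] delta mm [0.8 1.  2.4]
```

step_arm --deltas '[[1,[-0.8,0,0],[0,0,0]],[0.6,[0,0,0],[0,0,0]],[0.3,[0,0,0],[0,0,0]],[0.3,[0,0,0],[0,0,0]],[0.3,[-30,0,0],[0,0,0]],[0.3,[-60,0,0],[0,0,0]],[0.3,[-60,0,0],[0,0,0]],[0.6,[0,0,0],[0,0,0]]]' --grip_force 40

```text
time: 16.5
position: [0.5958, -0.0311, 0.2145]
eef_rot: [0.483, 0.516, -0.48, 0.519]
ft_force: [0.4, -0.4, -1.3]
opening: 0.0427
```

step_arm --deltas '[[1,[0,0,45],[0,0,0]],[1,[0,0,46],[0,0,0]],[1,[0,-1,46],[0,0,0]],[1,[0,0,46],[0,0,0]],[1,[0,0,0],[0,0,0]]]'

```text
time: 17.12
position: [0.6054, -0.2173, 0.2095]
eef_rot: [0.482, 0.516, -0.484, 0.516]
ft_force: [-0.1, -0.8, 0.2]
opening: 0.0001
```

Run:
```python
from h import *
b=snap("top","d4");a=snap("scene","e4")
A=cv2.resize(a["frame"][130:250,160:340],(600,400),interpolation=cv2.INTER_CUBIC);cv2.imwrite("pics/g.png",A[:,:,::-1])
pts(["jack_grip","handle_end","saddle_top","jack_pivot","lift_pad"])
goto(.606,-.212,.174)
```

```text
scene jack_grip [([0.771, -0.068, 0.056], 0.41)]
scene handle_end [([0.61, -0.211, 0.152], 0.69)]
scene saddle_top [([0.635, -0.469, -0.002], 0.56)]
scene jack_pivot [([0.596, -0.078, 0.061], 0.75)]
scene lift_pad [([0.59, 0.044, 0.056], 0.92), ([0.591, -0.027, -0.002], 0.5)]
top jack_grip [([0.59, -0.031, 0.056], 0.73), ([0.747, -0.256, 0.027], 0.57)]
top handle_end []
top saddle_top [([0.642, -0.471, -0.001], 0.35)]
top jack_pivot [([0.596, -0.08, 0.062], 0.66), ([0.593, -0.033, -0.003], 0.28)]
top lift_pad [([0.592, 0.043, 0.058], 0.91)]
t 17.73 pos [ 0.6065 -0.2132  0.2105] q [ 0.19  0.86  0.24  1.25 -0.21  1.05  0.52] open 0.0001 F [ 0.4 -0.  -0. ]
yaw of tool y 4.1 down [ 0. -0. -1.] delta mm [36.5 -0.4 -1.2]
```

View pics/g.png

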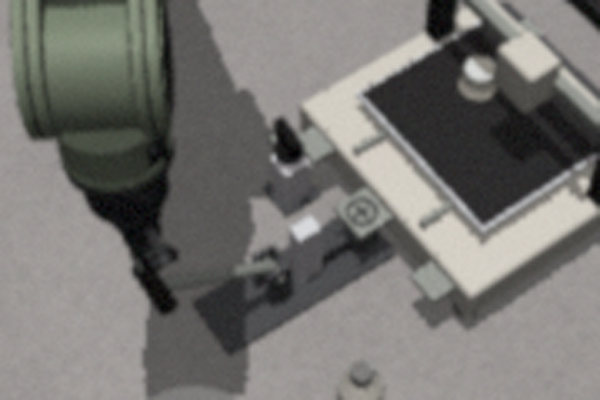

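The saddle has disappeared under the marked bracket (363,210), the gripper stands over the handle grip (155,285). One depth check of post top against bracket ring before pumping.

Run:
```python
from h import *
for c in("top","scene"):
    b=imaging.capture(c);K,Rm,t=b["mtx"],b["R"],b["t"]
    v,u=np.nonzero(b["z_map"]>0);z=b["z_map"][v,u]
    P=(np.stack([(u-K[0,2])/K[0,0]*z,(v-K[1,2])/K[1,1]*z,z],1)-t)@Rm
    for n,c0,r,a,h in(("post",(.595,-.032),.025,.094,.11),("bracket",(.59,.042),.04,.062,.078)):
        q=P[(np.hypot(P[:,0]-c0[0],P[:,1]-c0[1])<r)&(P[:,2]>a)&(P[:,2]<h)]
        if len(q): print(c,n,len(q),q.mean(0).round(4),cv2.minAreaRect((q[:,:2]*1000).astype(np.float32)))
```

```text
top post 76 [ 0.594  -0.0311  0.102 ] ((595.0953979492188, -31.147830963134766), (23.727771759033203, 28.54544448852539), 1.905091643333435)
top bracket 246 [0.5915 0.0459 0.0712] ((591.792236328125, 47.67070770263672), (53.246952056884766, 52.098751068115234), 8.183155059814453)
scene post 52 [ 0.6    -0.0323  0.1013] ((599.1210327148438, -31.386232376098633), (22.179758071899414, 30.854516983032227), 5.319403648376465)
scene bracket 174 [0.5957 0.0467 0.0698] ((593.5030517578125, 48.26357650756836), (54.989627838134766, 57.62962341308594), 8.819498062133789)
```

step_arm --deltas '[[1,[20,0,0],[0,0,0]],[1,[15,0,0],[0,0,0]],[1,[10,6,6],[0,0,0]],[1,[10,-6,6],[0,0,0]],[1,[10,0,4],[0,0,0]],[1,[11,0,4],[0,0,0]],[1,[11,0,3],[0,0,0]],[1,[11,0,3],[0,0,0]]]'

```text
time: 18.82
position: [0.6084, -0.2413, 0.1127]
eef_rot: [0.482, 0.516, -0.482, 0.518]
ft_force: [-0.5, -7.2, 10.1]
opening: -0.0001
```

step_arm --deltas '[[1,[11,0,2],[0,0,0]],[1,[11,0,1],[0,0,0]],[1,[2,0,0],[0,0,0]],[1,[0,0,0],[0,0,0]]]'

```text
time: 19.32
position: [0.6087, -0.2441, 0.089]
eef_rot: [0.482, 0.516, -0.482, 0.518]
ft_force: [-1.0, -6.5, 11.4]
opening: -0.0005
```

```bash
cat >> h.py <<'E'
def tilt():
    for c in("top","scene"):
        b=imaging.capture(c);K,Rm,t=b["mtx"],b["R"],b["t"]
        v,u=np.nonzero(b["z_map"]>0);z=b["z_map"][v,u]
        P=(np.stack([(u-K[0,2])/K[0,0]*z,(v-K[1,2])/K[1,1]*z,z],1)-t)@Rm
        for n,c0,r,a,h in(("post",(.595,-.032),.025,.094,.11),("bracket",(.59,.042),.022,.062,.1)):
            q=P[(np.hypot(P[:,0]-c0[0],P[:,1]-c0[1])<r)&(P[:,2]>a)&(P[:,2]<h)]
            if len(q): print(c,n,len(q),np.median(q,0).round(4))
E
python3 - <<'E'
from h import *
goto(.606,-.242,.088);tilt()
pts(["handle_end","jack_pivot"])
E
```

```text
t 19.32 pos [ 0.6087 -0.2441  0.089 ] q [ 0.25  1.03  0.2   1.31 -0.24  0.82  0.58] open -0.0005 F [-1.  -6.5 11.4]
yaw of tool y 4.0 down [ 0.001 -0.003 -1.   ] delta mm [ 1.  -2.5 -2.3]
top post 74 [ 0.5942 -0.0313  0.1025]
top bracket 153 [0.5896 0.0422 0.0841]
scene post 53 [ 0.5995 -0.0324  0.1009]
scene bracket 95 [0.5921 0.0399 0.0829]
scene handle_end [([0.612, -0.241, 0.069], 0.53)]
scene jack_pivot [([0.596, -0.081, 0.064], 0.76)]
top handle_end []
top jack_pivot [([0.599, -0.078, 0.062], 0.9)]
```

step_arm --deltas '[[1,[-13,0,-1],[0,0,0]],[1,[-13,0,-2],[0,0,0]],[1,[-13,0,-4],[0,0,0]],[1,[-13,0,-5],[0,0,0]],[1,[-13,0,-7],[0,0,0]],[1,[-13,0,-8],[0,0,0]],[1,[-12,0,-2],[0,0,0]],[1,[-12,0,0],[0,0,0]],[1,[0,0,0],[0,0,0]],[1,[0,0,0],[0,0,0]]]'

```text
time: 20.88
position: [0.6062, -0.2135, 0.19]
eef_rot: [0.482, 0.518, -0.482, 0.517]
ft_force: [0.2, -0.8, -0.5]
opening: 0.0
```

Run:
```python
from h import *
tilt()
pts(["handle_end","jack_pivot"])
goto(.608,-.213,.176)
```

```text
top post 72 [ 0.5946 -0.0313  0.1018]
top bracket 150 [0.5903 0.042  0.0718]
scene post 49 [ 0.5994 -0.0307  0.1002]
scene bracket 88 [0.59   0.0425 0.0716]
scene handle_end [([0.608, -0.213, 0.152], 0.69)]
scene jack_pivot [([0.596, -0.082, 0.061], 0.81)]
top handle_end []
top jack_pivot [([0.596, -0.079, 0.061], 0.61)]
t 21.18 pos [ 0.6064 -0.2134  0.1902] q [ 0.19  0.88  0.24  1.28 -0.22  1.    0.53] open -0.0 F [-0.2 -0.  -0.7]
yaw of tool y 4.1 down [-0. -0. -1.] delta mm [14.2  1.6 -0.3]
```

Printer is down (bracket 0.0717) and the handle up (0.152). Second stroke, this time with a little more press at the end.

step_arm --deltas '[[1,[14,1,0],[0,0,0]],[1,[10,0,6],[0,0,0]],[1,[10,0,6],[0,0,0]],[1,[10,0,4],[0,0,0]],[1,[11,0,4],[0,0,0]],[1,[11,0,3],[0,0,0]],[1,[11,0,3],[0,0,0]],[1,[11,0,2],[0,0,0]],[1,[11,0,1],[0,0,0]],[1,[2.5,0,0],[0,0,0]]]'

```text
time: 22.42
position: [0.6096, -0.2438, 0.0887]
eef_rot: [0.482, 0.517, -0.482, 0.518]
ft_force: [-0.8, -6.1, 15.3]
opening: 0.0
```

step_arm --deltas '[[1,[0.5,0,0],[0,0,0]],[1,[0,0,0],[0,0,0]],[1,[0,0,0],[0,0,0]],[1,[0,0,0],[0,0,0]]]'

```text
time: 22.92
position: [0.6096, -0.2438, 0.0889]
eef_rot: [0.482, 0.517, -0.482, 0.518]
ft_force: [-1.6, -5.2, 12.5]
opening: 0.0001
```

Run:
```python
from h import *
tilt();pts(["handle_end","jack_pivot","knob_grip","spool_mid","glue_mid","scraper"])
goto(.608,-.242,.087);a=snap("scene","e5")
cv2.imwrite("pics/i.png",cv2.resize(a["frame"][130:300,110:340],(690,510),interpolation=cv2.INTER_CUBIC)[:,:,::-1])
```

```text
top post 75 [ 0.5946 -0.0301  0.1028]
top bracket 156 [0.5895 0.0427 0.0837]
scene post 50 [ 0.5992 -0.0321  0.1016]
scene bracket 88 [0.5902 0.0403 0.0824]
scene handle_end [([0.609, -0.241, 0.068], 0.7)]
scene jack_pivot [([0.596, -0.079, 0.062], 0.96)]
scene knob_grip [([0.744, -0.255, 0.024], 0.31)]
scene spool_mid [([0.74, -0.256, 0.025], 0.76), ([0.589, 0.042, -0.001], 0.3)]
scene glue_mid [([0.772, -0.069, 0.056], 0.6)]
scene scraper [([0.635, -0.474, -0.002], 0.89)]
top handle_end [([0.772, -0.069, 0.057], 0.22)]
top jack_pivot [([0.596, -0.08, 0.058], 0.64)]
top knob_grip [([0.487, 0.003, 0.112], 0.59)]
top spool_mid [([0.745, -0.255, 0.028], 0.87)]
top glue_mid [([0.775, -0.066, 0.058], 0.62), ([0.487, 0.008, 0.111], 0.6)]
top scraper [([0.641, -0.469, -0.0], 0.63)]
t 23.62 pos [ 0.6096 -0.2438  0.0889] q [ 0.24  1.03  0.2   1.31 -0.24  0.83  0.58] open -0.0 F [-1.  -5.4 12.4]
yaw of tool y 4.0 down [ 0.001 -0.002 -1.   ] delta mm [ 1.9 -1.5 -1.9]
```

View pics/i.png

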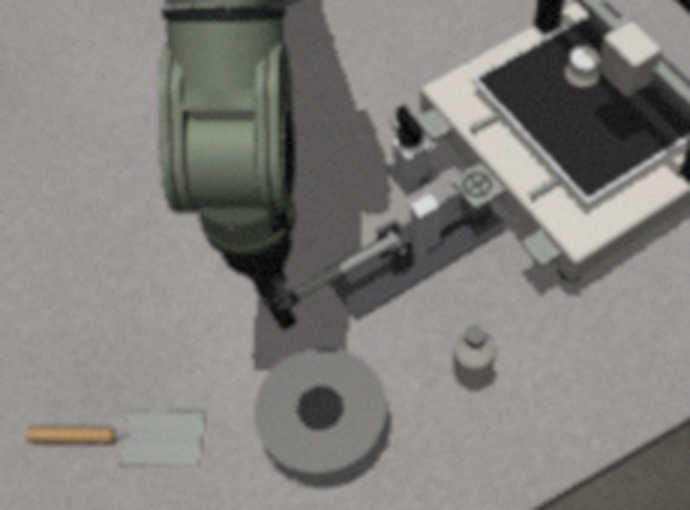

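The picture shows the fingers holding the handle down at (285,310), the saddle under the raised marked bracket (478,185), the knob turned aside (408,125), and the spool, bottle and scraper in place. Handing in.

```bash
python3 -c "
from h import *
print(order.close_job())"
```

```text
the job is handed in; nothing more can be done
None
```

The job is handed in with the printer's near edge raised about 12 mm and the arm still holding the jack handle down. The simulator gave no verdict.

- **Clamp:** I turned the knob anticlockwise about 78° until it hit its stop, with the moment rising to 0.87 Nm. The pictures show the bar turned aside.
- **Jack:** I gripped the post, lifted the jack 1–2 mm and carried it into place. By estimates from the post and hinge positions, the saddle is centred under the lift pad to within about 5 mm. The saddle is hidden under the bracket, so I could not measure it directly; the two cameras differed by about 5 mm in x on the post.
- **First stroke:** The marked bracket rose from about 71 to 84 mm, then came back to about 72 mm with the handle up.
- **Final hold:** On the second press the bracket is at about 83 mm, the handle end is at about 69 mm and the fingers push with about 12 N. The job took about 24 s of the 64 s allowed.
- **Other things:** The spool, bottle and scraper read within about 4 mm of their starting places, which is within measuring error. In the last check one camera mistook the spool for the knob, with a low score; the other placed the knob correctly.

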